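Square a boxed kit into the measuring rail

TASK

Measure the boxed model kit for posting: push it across the table into the corner of the measuring rail, with its long side flush along the rail and one end against the end stop, and push the rail's sliding cursor up against its other end, so that the box sits snug between stop and cursor. Nothing is picked up: the box stays flat on the table and is never lifted or tipped, and the models, jars and other goods around it are left where they stand.

Things in the scene. Friction and masses are not known exactly. Their poses are not given: they have to be found in the camera images.
- kit: The boxed kit to measure: closed carton lying flat in the angle of the rail, 105 mm (x) by 180 mm (y, long side), 42 mm high, 0.25 to 0.5 kg, pale lid with a plain ship picture. Not the smaller carton at the side. Slides on the table with a push of under 5 N. Origin: centre of its underside; x points to the long side that goes against the rail, y to the end for the end stop, z up.
- kit_far_left (a point): Upright edge of the kit box where its rail side (+x) meets its stop end (+y): at x 52.5, y 90, z 20 mm in the box's frame.
- kit_far_right (a point): Upright edge of the kit box where its rail side (+x) meets its cursor end (-y): at x 52.5, y -90, z 20 mm in the box's frame.
- measure: Parcel measuring rail, screwed to the table: an L of bare aluminium bars 40 mm high. Origin: inner corner of the L, at table height; x away from the robot, across the rail; y along it to the end stop (robot's left); z up. Long rail: inner face x = 0, y 0 to -420 mm, 30 mm thick. End stop: inner face y = 0, x 0 to -145 mm, 14 mm thick. The box goes inside (x, y negative) on the bare table.
- cursor (a joint): Travel of the sliding cursor along the rail, in m: 0 with the blade's face 345 mm from the end stop, growing towards the stop (gap from stop to blade = 345 mm minus this), at most 0.30. About 2 N of friction; it stays where it is left, and its lock screw is loose already. At the start it stands clear of the box, 300 to 345 mm from the stop.
- cursor_face (a point): Middle of the blade face that looks at the end stop, 45 mm out from the rail, 21 mm up. The blade is a 10 mm steel plate (behind this face, to -y of the rail's frame), 3 to 91 mm out from the rail's inner face, 5 to 37 mm above the table. Over the rail it hangs on a dark saddle, 70 mm long (to -y), reaching 18 mm out before the rail, top 54 mm up. Push the blade's back, 30 mm or more out.
- car: Bystander: a die-cast model car, 110 by 49 by 36 mm, outside the end stop. Origin: centre of its underside.
- plane: Bystander: a model aeroplane on a small black stand, 150 mm span, 95 mm high. Origin: centre of the stand's underside.
- jar_a: Bystander: a paint jar with a white cap, 34 mm across, 42 mm high, near the tip of the end stop. Origin: centre of its underside.
- jar_b: Bystander: a paint jar with a black cap, 34 mm across, 42 mm high, on the robot's side of the cursor. Origin: centre of its underside.
- tape: Bystander: a cardboard tape core standing on its end, 96 mm across, 48 mm high. Origin: centre of its underside.
- kit_small: Bystander: a smaller kit carton, 85 by 125 by 32 mm, lying flat. Origin: centre of its underside.

How it is judged:
By the outcome, as a careful person would: the job done as asked, in the order asked, and still so for the second after the job is handed in, with the robot touching nothing.
It also fails if it takes over 51 s, if anything falls off the work surface, if the arm or the gripper's body presses on something with over 40 N, if the wrist force passes 120 N, or if a joint passes its speed limit or range.

ROBOT

A 7-joint arm with a two-finger parallel gripper is mounted at the origin on the work surface. World frame = base frame: x ahead of the robot, y to its left, z up, the work surface at z = 0. Lengths are in mm, angles in rad, forces in N, time in s.
With the tool pointing down it reaches from about 400 to 875 mm from the base axis. Payload 4.4 kg.
Tool frame: the origin (TCP) lies at the very end of the fingers, on their centre line; the grasp point (between the pads) lies 19 mm behind it; z points along the fingers, y is the direction in which the jaws open and shut (so a half turn about z gives the same grasp; the last joint's range is limited). The gripper opens to 85 mm and grips with 20 to 120 N. Pads are 22 mm wide; open, the fingers measure 114 mm over their backs; the gripper's body (76 mm by 85 mm) begins 54 mm behind the grasp point. The pads swing forward as they close: fully open they stand 13 mm farther back than shut.
Start: joints at [-1.265, 0.628, 0.038, 1.517, -0.027, 0.996, -0.02], TCP at [236.117, 605.613, 205.113] pointing down, gripper open.
Joint ranges: [-3.06, 3.06], [-0.37, 2.12], [-1.25, 1.32], [0.18, 2.47], [-1.1, 4.24], [0.23, 1.98], [-2.94, 2.94]. Speed limits (rad/s): [2.57, 2.57, 3.14, 3.14, 3.14, 3.14, 3.14].

INTERFACE

Orientations are given as [roll, pitch, yaw] about the fixed x, y, z axes, in that order (R = Rz(yaw) Ry(pitch) Rx(roll)).
In Python, from cell import ctrl, eyes gives the robot as it stands.
- The arm moves only by the tool move_arm, never from a script. Its argument "increments" is a list of rows, each a list of 6 numbers: the shift along the tool's x, y, z in cm, then the turn, a rotation vector about the tool's x, y, z in degrees. In form: [[x, y, z, wx, wy, wz], ...]. A call has 1 to 20 rows; each row is the pose to reach, as a shift and turn from the pose commanded when the call began, along the tool's axes at that moment; what a row does not reach only later rows make up. A row lasts 1/10 s, in which the tool goes at most 50 mm and 8.59 degrees, less where a joint would pass 70% of its speed; a pose out of reach is approached as far as the arm can. A call with a gripper value outside its range is refused whole. "grip" is the opening, from -1 (shut) to 1 (fully open), set as the call begins (left out, the last holds). The fingers move at their own pace and stop on an object; the grip force is fixed at half the most. Time passes only in rows, so rows that repeat a pose let the fingers close. It gives the time, the measured TCP pose, the force and the opening at its end, in the units of the state.
- ctrl.read_state(): the state, without advancing time (a new reading comes with each control period).
- eyes.get_image(name): name is "scene" or "top" or "wrist"; returns the picture (420x560x3 uint8, red, green, blue); there is no depth.
- eyes.calibration(name): a dict with "fx", "fy", "cx", "cy" (pixels), "dist" ([k1, k2, p1, p2, k3] as OpenCV has them; the pictures are not rectified), "pose" (4x4, takes a point from camera to world coordinates); the wrist camera has in their place "tool_from_camera" (4x4, takes a point from camera to tool coordinates, whose origin is the TCP and whose axes are the flange's). Camera axes: x right, y up, looking along -z (the intrinsics and any distortion apply to the point x, -y, -z); pixel columns grow to the right and rows downward; lengths in mm; the calibration is good to about 2 mm. A picture is of the moment at which its call begins: read the wrist's pose just before it. calibration takes no time and is no camera call.
- ctrl.finish_job(): hands the job in, once; it reports no verdict.
The state is a dict: "clock": time; "qpos": joint angles; "qd": joint speeds; "tau": joint torques, N m; "eef_pos": TCP position; "tool_rot": TCP orientation; "force": force on the tool from outside, world axes, zero at the start; "torque": the same for the moment, N m; "width": finger opening in mm.
Only numpy, scipy, OpenCV 4.12 (cv2) and the standard library are available. Lean on these libraries where they do the work, as an engineer would, in place of code of your own. Each camera call takes 0.05 s, during which the arm holds its last target. There are 200 camera calls.

## Working session

There is one attempt and no reset: what is moved stays moved. The work goes in short steps, Python scripts to look and compute and a tool call to move; the robot and the scene stay as the last step left them, time stands still between calls to the robot, and variables do not carry over. Pictures are saved under pics/ and viewed, about 8 in all and at most 12, crops included, and the job is handed in when it is done.

Besides the shell and the picture viewer there is one more tool, called as name(argument=value, ...) on one line, values as JSON. move_arm: Moves the arm, as the interface text tells. Its arguments: {"type":"object","properties":{"increments":{"type":"array","items":{"type":"array","items":{"type":"number"}}},"grip":{"type":"number"}},"required":["increments"]}

```bash
mkdir -p pics; cat > h.py <<'E'
import numpy as np, cv2
from cell import ctrl, eyes
from scipy.spatial.transform import Rotation as R
def snap(name,fn):
    im=eyes.get_image(name); cv2.imwrite('pics/'+fn,im[:,:,::-1]); return im
def campose(name,st=None):
    c=eyes.calibration(name)
    if 'pose' in c: return c,np.array(c['pose'])
    st=st or ctrl.read_state(); T=np.eye(4); T[:3,:3]=R.from_euler('xyz',st['tool_rot']).as_matrix(); T[:3,3]=st['eef_pos']
    return c,T@np.array(c['tool_from_camera'])
def cast(name,px,z,st=None):
    c,P=campose(name,st); K=np.array([[c['fx'],0,c['cx']],[0,c['fy'],c['cy']],[0,0,1.]])
    u=cv2.undistortPoints(np.array(px,float).reshape(-1,1,2),K,np.array(c['dist'],float)).reshape(-1,2)
    d=np.c_[u[:,0],-u[:,1],-np.ones(len(u))]@P[:3,:3].T; o=P[:3,3]
    return o+d*((z-o[2])/d[:,2])[:,None]
E
python3 - <<'E'
from h import *
snap('top','top0.png');snap('scene','sc0.png')
s=ctrl.read_state();print({k:np.round(v,3) for k,v in s.items()})
for n in('top','scene'):print(campose(n)[1].round(2))
E
```

```text
{'clock': np.float64(0.1), 'qpos': array([-1.265,  0.629,  0.038,  1.518, -0.027,  0.996, -0.02 ]), 'qd': array([ 0.001, -0.002, -0.   , -0.002, -0.   ,  0.001, -0.   ]), 'tau': array([ 2.0000e-03, -5.6454e+01,  1.2300e+00, -1.9398e+01,  1.1000e-02,
        6.0000e-03, -0.0000e+00]), 'eef_pos': array([235.906, 605.045, 204.29 ]), 'tool_rot': array([-3.14,  0.  ,  2.77]), 'force': array([-0.965,  0.03 ,  0.323]), 'torque': array([0.035, 0.035, 0.01 ]), 'width': np.float64(85.056)}
[[ 3.00000e-02  9.90000e-01 -1.00000e-01  4.67180e+02]
 [-1.00000e+00  3.00000e-02 -2.00000e-02  2.85000e+00]
 [-2.00000e-02  1.00000e-01  9.90000e-01  1.23531e+03]
 [ 0.00000e+00  0.00000e+00  0.00000e+00  1.00000e+00]]
[[-9.00000e-02 -8.50000e-01  5.30000e-01  1.10486e+03]
 [ 1.00000e+00 -8.00000e-02  4.00000e-02  3.86100e+01]
 [ 1.00000e-02  5.30000e-01  8.50000e-01  9.26520e+02]
 [ 0.00000e+00  0.00000e+00  0.00000e+00  1.00000e+00]]
```

View pics/top0.png

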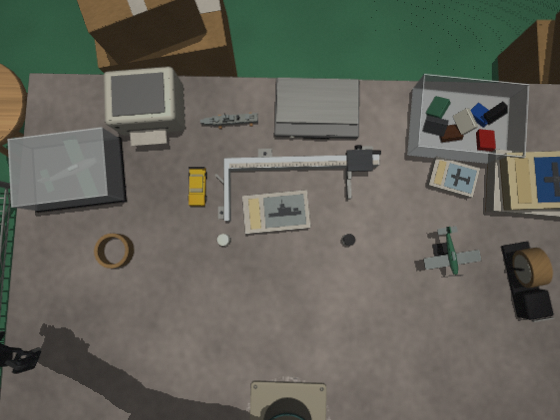

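View pics/sc0.png

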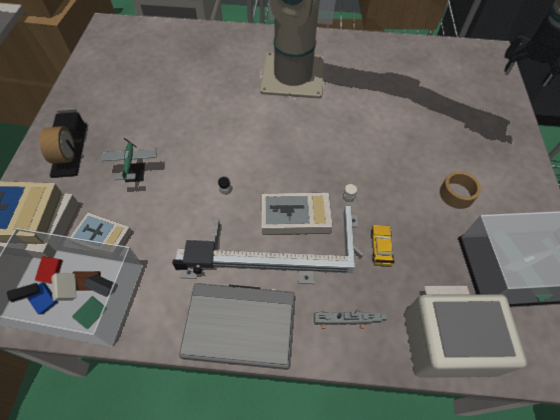

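The top view shows the kit at about (276,212), the rail along row ~162, the end stop at column ~227 and the blade at column ~349. The white jar is at (223,240) and the black jar at (348,240). I'll enlarge this area to get corners.

```bash
python3 - <<'E'
from h import *
im=cv2.imread('pics/top0.png')[140:260,205:395]
cv2.imwrite('pics/c.png',cv2.resize(im,None,fx=4.2,fy=4.2,interpolation=cv2.INTER_CUBIC))
g=cv2.imread('pics/top0.png'); hsv=cv2.cvtColor(g,cv2.COLOR_BGR2HSV)
sub=g[185:240,235:320].astype(int)
m=((sub.min(2)>130)).astype(np.uint8)
m=cv2.morphologyEx(m,cv2.MORPH_CLOSE,np.ones((3,3)))
cs,_=cv2.findContours(m,cv2.RETR_EXTERNAL,cv2.CHAIN_APPROX_NONE); c=max(cs,key=cv2.contourArea)+np.array([235,185])
b=cv2.boxPoints(cv2.minAreaRect(c)); print(b, cast('top',b,42).round(1)); 
E
```

```text
[[241.56343 196.00969]
 [306.21396 189.94872]
 [309.7077  227.21492]
 [245.05716 233.2759 ]] [[604.7 141.6  42. ]
 [626.4 -36.5  42. ]
 [523.9 -48.5  42. ]
 [502.2 128.   42. ]]
```

View pics/c.png

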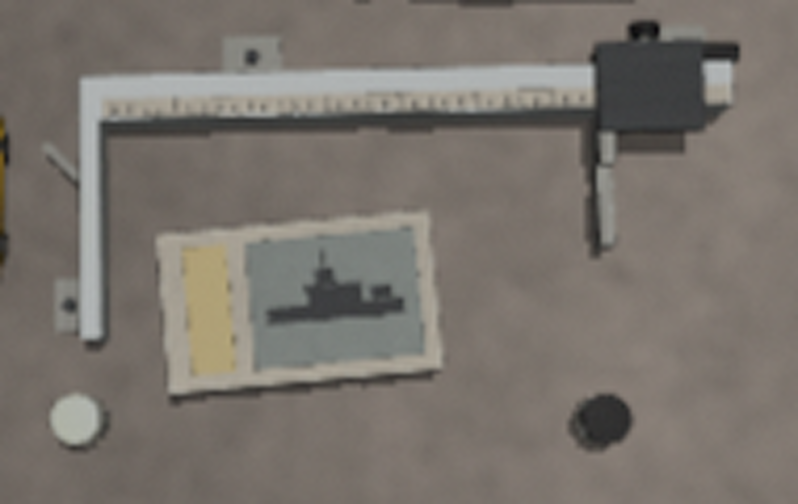

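```bash
python3 - <<'E'
from h import *
f=lambda p,z:cast('top',np.array(p,float)/4.2+[205-.4,140-.4],z)[:,:2].round(1).tolist()
print('kit',f([(157,236),(430,211),(442,370),(170,396)],42))
print('rail',f([(103,122),(350,121),(590,118)],40))
print('stop',f([(103,125),(104,340),(82,340)],40))
print('blade',f([(597,160),(597,245),(614,245)],37))
print('saddle',f([(595,128),(700,130),(705,42)],54))
print('jars',f([(77,420),(606,420)],42))
E
```

```text
kit [[605.3, 140.5], [626.8, -38.6], [522.6, -48.9], [500.5, 127.9]]
rail [[680.7, 179.6], [685.7, 15.7], [691.9, -142.8]]
stop [[678.7, 179.6], [536.0, 172.8], [535.5, 187.3]]
blade [[664.4, -148.2], [607.9, -149.0], [608.2, -160.2]]
saddle [[682.7, -144.5], [683.2, -212.9], [741.8, -215.6]]
jars [[483.2, 188.0], [493.2, -155.9]]
```

move_arm(increments=[[-43,-43.4,0,0,0,-23.4],[-43,-43.4,0,0,0,-23.4],[-43,-43.4,0,0,0,-23.4],[-43,-43.4,5,0,0,-23.4],[-43,-43.4,9,0,0,-23.4],[-43,-43.4,9,0,0,-23.4],[-43,-43.4,9,0,0,-23.4],[-43,-43.4,9,0,0,-23.4],[-43,-43.4,9,0,0,-23.4],[-43,-43.4,9,0,0,-23.4],[-43,-43.4,9,0,0,-23.4],[-43,-43.4,9,0,0,-23.4],[-43,-43.4,9,0,0,-23.4],[-43,-43.4,9,0,0,-23.4],[-43,-43.4,9,0,0,-23.4],[-43,-43.4,9,0,0,-23.4]], grip=1)

```text
clock: 1.7
eef_pos: [478.6, 46.8, 115.2]
tool_rot: [3.141, -0.0, -3.102]
force: [1.0, 0.2, -0.7]
width: 85.8
```

move_arm(increments=[[0,0,5,0,0,0],[0,0,9,0,0,0],[0,0,11,0,0,0],[0,0,11,0,0,0],[-1,0,11,0,0,0],[-2,0,11,0,0,0],[-2.8,0,11,0,0,0],[-3.6,0,11,0,0,0],[-4.2,0,11,0,0,0],[-4.8,0,11,0,0,0],[-5.4,0,11,0,0,0],[-6,0,11,0,0,0],[-6.5,0,11,0,0,0],[-7,0,11,0,0,0],[-7.5,0,11,0,0,0],[-7.5,0,11,0,0,0]])

```text
clock: 3.3
eef_pos: [554.9, 47.9, 5.1]
tool_rot: [3.141, 0.001, -3.105]
force: [0.0, -0.6, 0.1]
width: 85.4
```

```bash
python3 - <<'E'
from h import *
a=snap('top','t1.png');b=snap('wrist','w1.png')
s=ctrl.read_state();print(s['eef_pos'],s['force'])
c=cv2.resize(a[140:260,205:395],None,fx=4.2,fy=4.2,interpolation=cv2.INTER_CUBIC)
cv2.imwrite('pics/m1.png',cv2.hconcat([cv2.resize(c,(440,278)),cv2.resize(b,(360,278))])[:,:,::-1])
E
```

```text
[553.78810982  47.76930816   4.98942074] [ 0.2068758  -0.16821622  0.14490461]
```

View pics/m1.png

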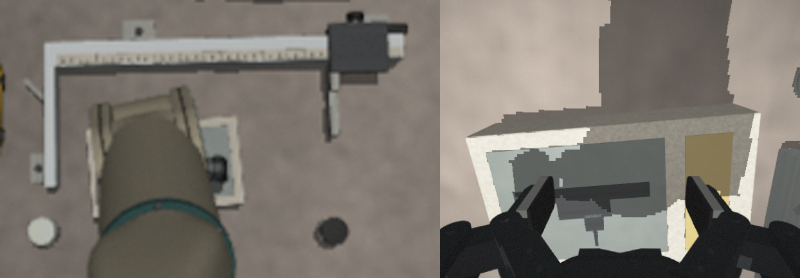

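```bash
python3 - <<'E'
from h import *
s=ctrl.read_state();c,P=campose('wrist');print(P.round(2),np.array(c['tool_from_camera']).round(2))
f=lambda p:((np.array(p,float)-[440,0])*[560/360,420/278]).tolist()
q=f([(467,138),(757,105),(486,155),(735,132),(757,115)])
print(cast('wrist',q,42,s).round(0),cast('wrist',q,0,s).round(0))
snap('scene','s1.png')
cv2.imwrite('pics/s1c.png',cv2.resize(cv2.imread('pics/s1.png')[120:290,170:400],None,fx=3,fy=3))
E
```

```text
[[-4.0000e-02 -9.5000e-01 -3.0000e-01  4.7939e+02]
 [ 1.0000e+00 -4.0000e-02 -1.0000e-02  4.5810e+01]
 [-0.0000e+00 -3.0000e-01  9.6000e-01  1.7301e+02]
 [ 0.0000e+00  0.0000e+00  0.0000e+00  1.0000e+00]] [[  -0.      0.96    0.3    74.5 ]
 [   1.     -0.      0.      0.76]
 [   0.      0.3    -0.96 -167.98]
 [   0.      0.      0.      1.  ]]
[[525. -45.  42.]
 [499. 126.  42.]
 [536. -36.  42.]
 [515. 117.  42.]
 [505. 128.  42.]] [[540. -75.   0.]
 [505. 152.   0.]
 [554. -62.   0.]
 [527. 140.   0.]
 [513. 154.   0.]]
```

View pics/s1c.png

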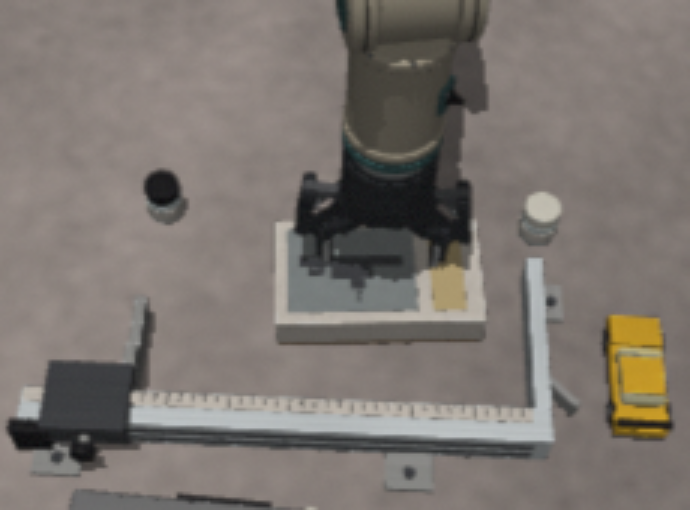

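```bash
python3 - <<'E'
from h import *
def proj(n,X,st=None):
    c,P=campose(n,st); K=np.array([[c['fx'],0,c['cx']],[0,c['fy'],c['cy']],[0,0,1.]])
    x=(np.array(X,float)-P[:3,3])@P[:3,:3]; x=x*[1,-1,-1]
    return cv2.projectPoints(x,np.zeros(3),np.zeros(3),K,np.array(c['dist'],float))[0].reshape(-1,2).round(0)
s=ctrl.read_state();x,y,z=s['eef_pos']
for zz in (5,18,30,42,60): print(zz,[((proj(n,[[x,y-43,zz],[x,y+43,zz]],s)-o)*k).round(0).tolist() for n,o,k in(('scene',[170,120],3),('wrist',[0,0],[360/560,278/420]))])
print(s['qpos'],s['force'],s['clock'],s['tau'])
cv2.imwrite('pics/w1c.png',cv2.imread('pics/w1.png')[150:420])
E
```

```text
5 [[[330.0, 273.0], [423.0, 282.0]], [[126.0, 160.0], [231.0, 164.0]]]
18 [[[330.0, 267.0], [426.0, 273.0]], [[122.0, 167.0], [235.0, 171.0]]]
30 [[[330.0, 258.0], [426.0, 267.0]], [[118.0, 175.0], [240.0, 179.0]]]
42 [[[330.0, 252.0], [426.0, 261.0]], [[113.0, 184.0], [244.0, 188.0]]]
60 [[[330.0, 240.0], [429.0, 249.0]], [[104.0, 200.0], [253.0, 205.0]]]
[-0.09757098  0.79111849 -0.06036831  1.92422157  0.10296444  0.42986902
  1.37373536] [-0.75192676  0.25741589 -0.09515557] 3.45 [ 1.77725998e-02 -5.43079877e+01 -7.37621798e-02 -9.72239882e+00
  6.98914257e-03 -1.79823569e-02  3.04382102e-04]
```

View pics/w1c.png

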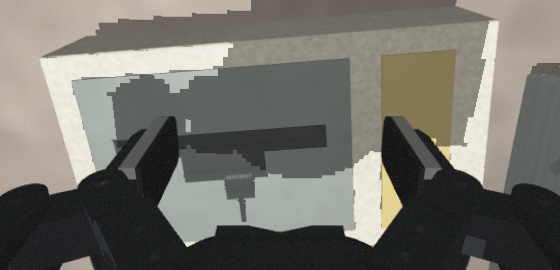

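The kit hasn't moved, although the TCP reads as past its near side with no contact force. I'll lift clear and compare where the pad tips appear in the wrist view.

move_arm(increments=[[0,0,-2,0,0,0],[0,0,-5,0,0,0],[0,0,-8,0,0,0],[0,0,-8,0,0,0]])

```text
clock: 3.85
eef_pos: [556.5, 48.1, 88.7]
tool_rot: [3.141, 0.007, -3.105]
force: [0.6, -0.2, 0.3]
width: 85.5
```

```bash
python3 - <<'E'
from h import *
s=ctrl.read_state();b=snap('wrist','w2.png');print(s['eef_pos'],s['force'])
snap('scene','s2.png')
a=cv2.imread('pics/w2.png');d=cv2.imread('pics/s2.png')[120:290,170:400]
cv2.imwrite('pics/m2.png',cv2.hconcat([cv2.resize(a,(440,330)),cv2.resize(d,(360,330))]))
E
```

```text
[556.53984552  48.13524157  88.65768711] [ 0.56216537 -0.17619951  0.33676817]
```

View pics/m2.png

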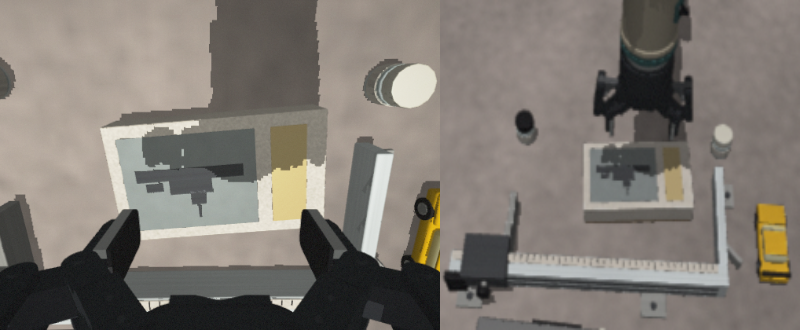

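```bash
python3 - <<'E'
from h import *
s=ctrl.read_state();c,P=campose('wrist',s);print({k:np.round(c[k],3) for k in('fx','fy','cx','cy','dist')})
im=cv2.imread('pics/w2.png')
q=np.array([(104,127),(326,108),(328,228),(140,240)])*[560/440,420/330]
for z in (0,20,42,70):
    p=cast('wrist',q,z,s);print(z,p[:2,:2].round(0).tolist(),np.linalg.norm(p[0]-p[1]).round(1))
# jar a cap and stop tip
print(cast('wrist',np.array([(412,85),(360,140),(392,152)])*1.2727,40,s).round(0))
# finger tip edge depth from width: rays of left/right inner tip corners in tool frame
K=np.array([[c['fx'],0,c['cx']],[0,c['fy'],c['cy']],[0,0,1.]])
u=cv2.undistortPoints(np.array([[178,267],[178,330],[384,267],[384,330]],float).reshape(-1,1,2),K,np.array(c['dist'])).reshape(-1,2)
T=np.array(c['tool_from_camera']);d=np.c_[u[:,0],-u[:,1],-np.ones(4)]@T[:3,:3].T
for zt in(-60,-50,-40,-30,-13): print(zt,(T[:3,3]+d*((zt-T[2,3])/d[:,2])[:,None]).round(0).tolist())
E
```

```text
{'fx': np.float64(348.038), 'fy': np.float64(348.038), 'cx': np.float64(279.556), 'cy': np.float64(204.314), 'dist': array([0.031, 0.   , 0.   , 0.   , 0.   ])}
0 [[530.0, -60.0], [505.0, 143.0]] 205.2
20 [[526.0, -52.0], [503.0, 136.0]] 189.0
42 [[521.0, -43.0], [500.0, 127.0]] 171.2
70 [[516.0, -31.0], [498.0, 116.0]] 148.6
[[482. 188.  40.]
 [525. 159.  40.]
 [534. 186.  40.]]
-60 [[18.0, -34.0, -60.0], [-7.0, -36.0, -60.0], [19.0, 36.0, -60.0], [-7.0, 39.0, -60.0]]
-50 [[13.0, -37.0, -50.0], [-14.0, -40.0, -50.0], [13.0, 40.0, -50.0], [-14.0, 42.0, -50.0]]
-40 [[8.0, -41.0, -40.0], [-22.0, -43.0, -40.0], [8.0, 43.0, -40.0], [-22.0, 46.0, -40.0]]
-30 [[3.0, -44.0, -30.0], [-29.0, -47.0, -30.0], [3.0, 46.0, -30.0], [-29.0, 49.0, -30.0]]
-13 [[-6.0, -49.0, -13.0], [-42.0, -52.0, -13.0], [-6.0, 52.0, -13.0], [-42.0, 55.0, -13.0]]
```

```bash
python3 - <<'E'
from h import *
for z in(75,88,101,120,135,150): print(z,cast('scene',[(278.6,188.5),(320.8,190.6)],z)[:,:2].round(0).tolist())
print('kit far top', cast('scene',[(170+145*.639,120+208*.515),(170+251*.639,120+205*.515)],42).round(0).tolist())
E
```

```text
75 [[527.0, -1.0], [523.0, 108.0]]
88 [[536.0, -1.0], [532.0, 107.0]]
101 [[545.0, -0.0], [541.0, 106.0]]
120 [[558.0, 1.0], [554.0, 104.0]]
135 [[568.0, 2.0], [564.0, 103.0]]
150 [[578.0, 2.0], [574.0, 102.0]]
kit far top [[627.0, -32.0, 42.0], [605.0, 139.0, 42.0]]
```

Both views put the open fingertips about 40 mm above the reported TCP, so the fingers passed over the lid. I'll back off and go lower in careful steps.

move_arm(increments=[[4,0,0,0,0,0],[8,0,0,0,0,0],[8,0,0,0,0,0],[8,0,4,0,0,0],[8,0,8,0,0,0],[8,0,9,0,0,0],[8,0,9.6,0,0,0],[8,0,10,0,0,0],[8,0,10.3,0,0,0],[8,0,10.3,0,0,0]])

```text
clock: 4.95
eef_pos: [473.8, 44.6, -18.1]
tool_rot: [-3.142, -0.001, -3.105]
force: [0.4, -0.3, 0.4]
width: 85.6
```

move_arm(increments=[[0,0,0.2,0,0,0],[0,0,0.4,0,0,0],[0,0,0.6,0,0,0],[0,0,0.8,0,0,0],[0,0,0.8,0,0,0]])

```text
clock: 5.45
eef_pos: [474.1, 44.6, -25.7]
tool_rot: [-3.141, -0.0, -3.105]
force: [-0.8, -0.0, 0.9]
width: 85.4
```

```bash
python3 - <<'E'
from h import *
s=ctrl.read_state();print(s['eef_pos'],s['force'])
snap('wrist','w3.png');snap('scene','s3.png')
a=cv2.imread('pics/w3.png');d=cv2.imread('pics/s3.png')[120:290,170:400]
cv2.imwrite('pics/m3.png',cv2.hconcat([cv2.resize(a,(440,330)),cv2.resize(d,(360,330))]))
E
```

```text
[474.12025359  44.62736082 -25.68269131] [-0.79796372 -0.0389812   0.87062277]
```

View pics/m3.png

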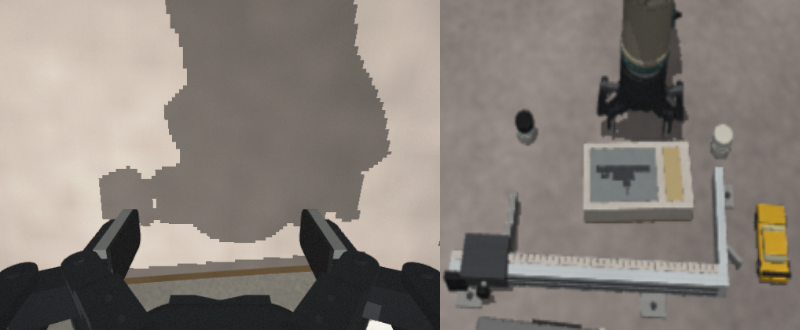

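move_arm(increments=[[-1.5,0,0,0,0,0],[-2.3,0,0,0,0,0],[-3,0,0,0,0,0],[-3.6,0,0,0,0,0],[-4.2,0,0,0,0,0],[-4.8,0,0,0,0,0],[-5.4,0,0,0,0,0],[-6,0,0,0,0,0],[-6.6,0,0,0,0,0],[-7.2,0,0,0,0,0],[-7.8,0,0,0,0,0],[-8.2,0,0,0,0,0],[-8.6,0,0,0,0,0],[-8.6,0,0,0,0,0]])

```text
clock: 6.95
eef_pos: [561.1, 48.2, -25.8]
tool_rot: [3.141, 0.002, -3.105]
force: [-0.0, -0.5, -0.2]
width: 85.2
```

```bash
python3 - <<'E'
from h import *
s=ctrl.read_state();print(s['eef_pos'],s['force'])
snap('top','t4.png');snap('scene','s4.png')
a=cv2.imread('pics/t4.png')[140:260,205:395];d=cv2.imread('pics/s4.png')[120:290,170:400]
cv2.imwrite('pics/m4.png',cv2.vconcat([cv2.resize(a,(470,297),interpolation=2),cv2.resize(d,(470,300),interpolation=2)]))
E
```

```text
[561.13857149  48.1591793  -25.81718609] [-0.0039412  -0.50561265 -0.18249878]
```

View pics/m4.png

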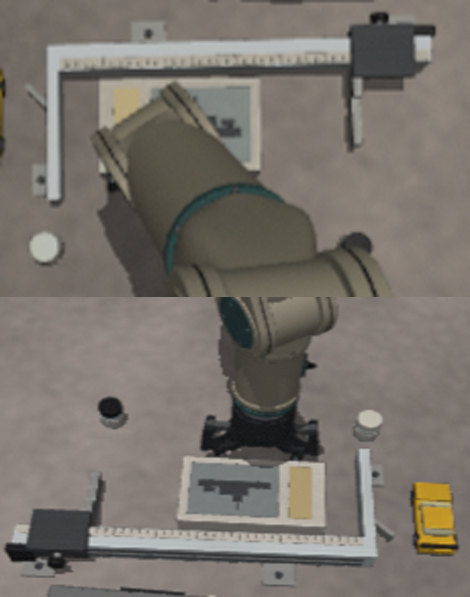

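The kit moved and is now nearly parallel, with a gap of about 1 cm to the rail. I'll close that slowly and watch the force.

move_arm(increments=[[-0.3,0,0,0,0,0],[-0.5,0,0,0,0,0],[-0.7,0,0,0,0,0],[-0.8,0,0,0,0,0],[-0.8,0,0,0,0,0]])

```text
clock: 7.55
eef_pos: [567.5, 48.2, -25.9]
tool_rot: [-3.141, -0.001, -3.105]
force: [-4.4, -0.3, 3.8]
width: 85.6
```

move_arm(increments=[[-0.1,0,0,0,0,0],[-0.2,0,0,0,0,0],[-0.3,0,0,0,0,0],[-0.3,0,0,0,0,0]])

```text
clock: 7.95
eef_pos: [571.6, 48.4, -26.0]
tool_rot: [3.141, 0.001, -3.105]
force: [-2.8, -0.2, 2.0]
width: 85.5
```

move_arm(increments=[[-0.1,0,0,0,0,0],[-0.2,0,0,0,0,0],[-0.3,0,0,0,0,0],[-0.3,0,0,0,0,0]])

```text
clock: 8.35
eef_pos: [572.3, 48.4, -26.0]
tool_rot: [-3.141, -0.003, -3.105]
force: [-7.2, 0.0, 5.3]
width: 85.2
```

```bash
python3 - <<'E'
from h import *
s=ctrl.read_state();print(s['eef_pos'],s['force'])
snap('top','t5.png');snap('scene','s5.png')
a=cv2.imread('pics/t5.png')[145:220,215:325];d=cv2.imread('pics/s5.png')[190:280,240:370]
cv2.imwrite('pics/m5.png',cv2.vconcat([cv2.resize(a,(430,293),interpolation=2),cv2.resize(d,(430,298),interpolation=2)]))
E
```

```text
[572.30524303  48.38321887 -25.9954853 ] [-7.15394851  0.00953528  5.25614205]
```

View pics/m5.png

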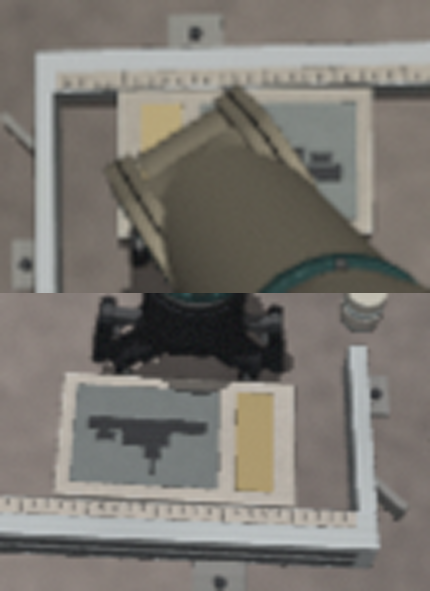

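The kit's far edge follows the rail and the force is rising to 7 N, so it is against the rail. The gap to the stop is about 40 mm. Next I'll lift, close the jaws and move to the cursor end of the kit.

move_arm(increments=[[2,0,0,0,0,0],[2,0,-5,0,0,0],[2,0,-10,0,0,0],[0,-4,-10,0,0,0],[-2,-8,-10,0,0,0],[-4,-12,-10,0,0,0],[-5.5,-13.9,-10,0,0,0],[-5.5,-13.9,-10,0,0,0],[-5.5,-13.9,-10,0,0,0],[-5.5,-13.9,-10,0,0,0],[-5.5,-13.9,-6,0,0,0],[-5.5,-13.9,-3,0,0,0],[-5.5,-13.9,-1.5,0,0,0],[-5.5,-13.9,-0.9,0,0,0],[-5.5,-13.9,-0.9,0,0,0]], grip=-1)

```text
clock: 9.95
eef_pos: [634.1, -87.5, -17.0]
tool_rot: [3.141, -0.0, -3.104]
force: [-0.3, 0.6, 0.1]
width: -0.1
```

move_arm(increments=[[0,1,0,0,0,0],[0,1.8,0,0,0,0],[0,2.4,0,0,0,0],[0,3,0,0,0,0],[0,3.5,0,0,0,0],[0,4,0,0,0,0],[0,4.5,0,0,0,0],[0,5,0,0,0,0],[0,5.5,0,0,0,0],[0,6,0,0,0,0],[0,6,0,0,0,0]])

```text
clock: 11.05
eef_pos: [632.5, -29.8, -16.1]
tool_rot: [-3.139, 0.001, -3.106]
force: [-0.2, -4.1, 2.9]
width: -0.2
```

move_arm(increments=[[0,0.3,0,0,0,0],[0,0.6,0,0,0,0],[0,0.8,0,0,0,0],[0,1,0,0,0,0],[0,1,0,0,0,0]])

```text
clock: 11.55
eef_pos: [632.0, -20.5, -16.3]
tool_rot: [-3.139, 0.001, -3.106]
force: [0.2, -5.5, 3.9]
width: 0.1
```

move_arm(increments=[[0,0.2,0,0,0,0],[0,0.4,0,0,0,0],[0,0.6,0,0,0,0],[0,0.6,0,0,0,0]])

```text
clock: 11.95
eef_pos: [631.6, -14.4, -16.4]
tool_rot: [-3.139, 0.0, -3.106]
force: [0.1, -4.5, 4.6]
width: -0.0
```

```bash
python3 - <<'E'
from h import *
s=ctrl.read_state();print(s['eef_pos'],s['force'])
snap('top','t6.png');snap('scene','s6.png')
a=cv2.imread('pics/t6.png')[145:220,215:325];d=cv2.imread('pics/s6.png')[190:280,240:370]
cv2.imwrite('pics/m6.png',cv2.vconcat([cv2.resize(a,(430,293),interpolation=2),cv2.resize(d,(430,298),interpolation=2)]))
E
```

```text
[631.63654611 -14.37704425 -16.40953825] [ 0.06097899 -4.52627009  4.6218234 ]
```

View pics/m6.png

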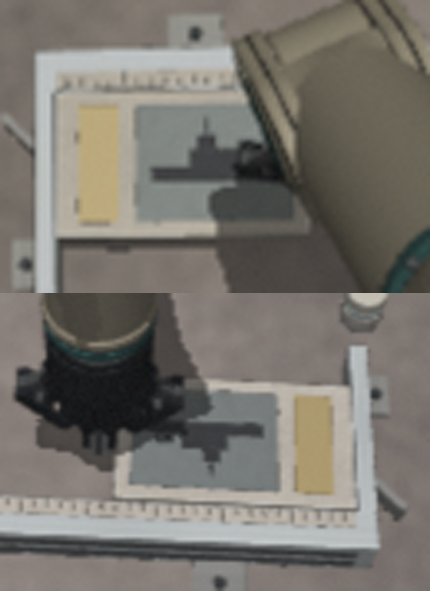

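The kit now sits in the corner, with at most a millimetre or two left to the stop. I'll press on until the force rises.

move_arm(increments=[[0,0.15,0,0,0,0],[0,0.3,0,0,0,0],[0,0.3,0,0,0,0]])

```text
clock: 12.35
eef_pos: [631.5, -13.8, -16.5]
tool_rot: [-3.137, 0.0, -3.108]
force: [0.6, -9.4, 5.1]
width: -0.1
```

move_arm(increments=[[0,-2,0,0,0,0],[0,-2,-5,0,0,0],[0,-2,-10,0,0,0],[3,2,-10,0,0,0],[6,6,-10,0,0,0],[9.3,10.3,-10,0,0,0],[9.3,10.3,-10,0,0,0],[9.3,10.3,-7,0,0,0],[9.3,10.3,-3,0,0,0],[9.3,10.3,-0.5,0,0,0],[9.3,10.3,0,0,0,0],[8.6,10.3,0,0,0,0],[7.8,10.3,0,0,0,0],[7.2,10.3,0,0,0,0],[6.8,10.3,0,0,0,0],[6.5,10.3,0,0,0,0],[6.2,10.3,0,0,0,0],[6,10.3,0,0,0,0],[6,10.3,0,0,0,0]])

```text
clock: 14.25
eef_pos: [567.6, 91.3, -16.9]
tool_rot: [3.142, 0.0, -3.105]
force: [-1.0, 0.3, -0.4]
width: 0.5
```

move_arm(increments=[[-0.15,0,0,0,0,0],[-0.3,0,0,0,0,0],[-0.45,0,0,0,0,0],[-0.55,0,0,0,0,0],[-0.55,0,0,0,0,0]])

```text
clock: 14.75
eef_pos: [570.5, 91.3, -17.1]
tool_rot: [-3.141, -0.004, -3.105]
force: [-5.4, 0.5, 4.7]
width: 0.1
```

move_arm(increments=[[-0.15,0,0,0,0,0],[-0.3,0,0,0,0,0],[-0.3,0,0,0,0,0]])

```text
clock: 15.05
eef_pos: [570.4, 91.1, -17.3]
tool_rot: [-3.139, -0.01, -3.104]
force: [-11.0, -0.1, 9.0]
width: -0.1
```

move_arm(increments=[[2.5,0,0,0,0,0],[2.5,0,-5,0,0,0],[2.5,0,-10,0,0,0],[1,-5,-10,0,0,0],[0,-10,-10,0,0,0],[-1.5,-15,-10,0,0,0],[-3,-20,-10,0,0,0],[-4.5,-25,-10,0,0,0],[-4.5,-29,-10,0,0,0],[-4.5,-29,-10,0,0,0],[-4.5,-29,-10,0,0,0]])

```text
clock: 16.15
eef_pos: [631.1, -198.8, 82.6]
tool_rot: [-3.141, -0.0, -3.109]
force: [-0.5, 2.1, -0.1]
width: 0.1
```

```bash
python3 - <<'E'
from h import *
s=ctrl.read_state();print(s['eef_pos'],s['tool_rot'])
snap('top','t7.png');snap('scene','s7.png');snap('wrist','w7.png')
a=cv2.imread('pics/t7.png')[140:260,205:395];d=cv2.imread('pics/s7.png')[160:290,170:380];w=cv2.imread('pics/w7.png')
l=cv2.vconcat([cv2.resize(a,(430,272),interpolation=2),cv2.resize(d,(430,266),interpolation=2)])
cv2.imwrite('pics/m7.png',cv2.hconcat([l,cv2.copyMakeBorder(cv2.resize(w,(368,276)),0,262,0,0,cv2.BORDER_CONSTANT)]))
E
```

```text
[ 631.11984928 -198.77356846   82.57704971] [-3.14136558e+00 -1.44569248e-04 -3.10903243e+00]
```

View pics/m7.png

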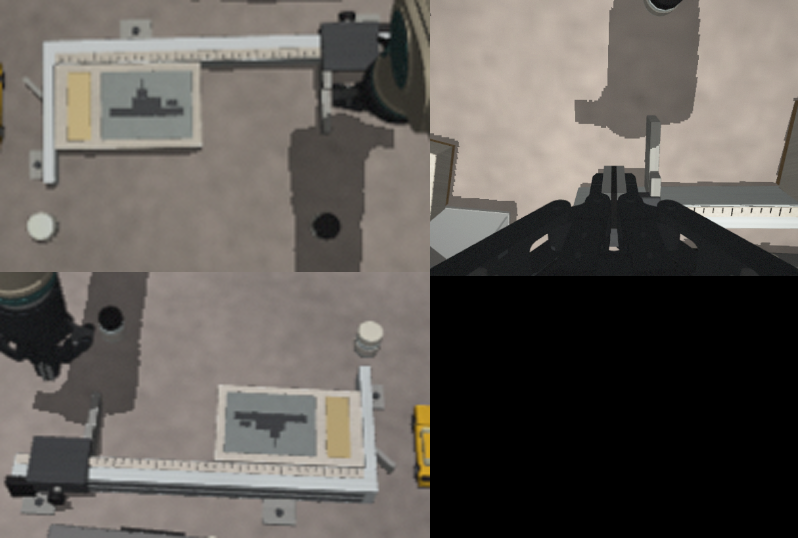

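The kit is square in the corner. The blade is at world y≈-150 and my fingers are behind its back with about 24 mm clearance. I'll descend and push the cursor.

move_arm(increments=[[0.5,0,4,0,0,0],[0.5,0,7,0,0,0],[0.5,0,9,0,0,0],[0.5,0,9.5,0,0,0],[0.5,0,9.5,0,0,0],[0.5,1,9.5,0,0,0],[0.5,2,9.5,0,0,0],[0.5,2.6,9.5,0,0,0],[0.5,3.2,9.5,0,0,0],[0.5,4,9.5,0,0,0],[0.5,4.8,9.5,0,0,0],[0.5,5.6,9.5,0,0,0],[0.5,6.4,9.5,0,0,0],[0.5,7.2,9.5,0,0,0],[0.5,8,9.5,0,0,0],[0.5,8,9.5,0,0,0]])

```text
clock: 17.9
eef_pos: [623.2, -114.2, -12.1]
tool_rot: [3.14, -0.001, -3.103]
force: [0.1, 0.0, -0.8]
width: -0.2
```

move_arm(increments=[[0,0.6,0,0,0,0],[0,1.2,0,0,0,0],[0,1.8,0,0,0,0],[0,2.4,0,0,0,0],[0,3,0,0,0,0],[0,3.6,0,0,0,0],[0,4.2,0,0,0,0],[0,4.8,0,0,0,0],[0,5.4,0,0,0,0],[0,6,0,0,0,0],[0,6.5,0,0,0,0],[0,6.9,0,0,0,0],[0,7.3,0,0,0,0],[0,7.3,0,0,0,0]])

```text
clock: 19.3
eef_pos: [621.3, -42.5, -11.8]
tool_rot: [3.141, 0.001, -3.104]
force: [-0.8, 0.1, 0.3]
width: -0.0
```

move_arm(increments=[[0,0.3,0,0,0,0],[0,0.6,0,0,0,0],[0,0.9,0,0,0,0],[0,1.2,0,0,0,0],[0,1.4,0,0,0,0],[0,1.6,0,0,0,0],[0,1.6,0,0,0,0]])

```text
clock: 20.0
eef_pos: [620.7, -27.1, -11.8]
tool_rot: [3.141, 0.001, -3.105]
force: [0.3, -1.1, 0.3]
width: -0.2
```

move_arm(increments=[[0,0.15,0,0,0,0],[0,0.3,0,0,0,0],[0,0.4,0,0,0,0],[0,0.4,0,0,0,0]])

```text
clock: 20.4
eef_pos: [620.4, -24.3, -11.8]
tool_rot: [-3.141, 0.0, -3.105]
force: [1.0, -3.3, 0.8]
width: 0.1
```

move_arm(increments=[[0,0.15,0,0,0,0],[0,0.3,0,0,0,0],[0,0.3,0,0,0,0]])

```text
clock: 20.7
eef_pos: [620.4, -24.1, -11.8]
tool_rot: [-3.138, 0.0, -3.107]
force: [2.4, -7.7, 1.7]
width: -0.1
```

move_arm(increments=[[0,0.15,0,0,0,0],[0,0.25,0,0,0,0],[0,0.25,0,0,0,0]])

```text
clock: 21.0
eef_pos: [620.4, -24.1, -11.7]
tool_rot: [-3.135, -0.0, -3.108]
force: [2.5, -10.8, 1.9]
width: -0.1
```

move_arm(increments=[[0,-1,0,0,0,0],[0,-3,0,0,0,0],[0,-3.5,0,0,0,0],[0,-3.5,-4,0,0,0],[0,-3.5,-9,0,0,0],[0,-3.5,-14,0,0,0],[3,-7,-16,0,0,0],[6,-11,-16,0,0,0],[9,-15,-16,0,0,0],[12,-18,-16,0,0,0],[12,-18,-16,0,0,0],[12,-18,-16,0,0,0]])

```text
clock: 22.2
eef_pos: [506.1, -202.3, 148.1]
tool_rot: [3.14, 0.0, -3.107]
force: [0.3, 1.0, -0.6]
width: -0.2
```

```bash
python3 - <<'E'
from h import *
s=ctrl.read_state();print(s['eef_pos'],s['force'],s['clock'])
snap('top','t8.png')
g=cv2.imread('pics/t8.png').astype(int)
x0,y0,x1,y1=222,150,305,225
# sharp edges via row/col profiles (brightness) along lines across the gaps
L=g.sum(2)//3
print('cols, row 180-195',list(zip(range(222,236),L[180:196,222:236].mean(0).astype(int))))
print('cursor end',list(zip(range(284,304),L[172:186,284:304].mean(0).astype(int))))
for c in(240,260,280): print('rows c',c,[int(v) for v in L[158:176,c-4:c+5].mean(1)])
m=(((g.min(2)>125))).astype(np.uint8)[150:225,222:310]
print('near edge rows', [(c,int(np.where(L[195:215,c]<130)[0][0]+195)) for c in (235,245,255,265,275,285,290)])
# bystanders: diff first vs now outside work region
a=cv2.imread('pics/top0.png').astype(int)
for n,(u,v,r) in dict(car=(197,187,14),jarA=(223,240,10),tape=(113,251,20),small=(455,178,26)).items():
    print(n,abs(a-g)[v-r:v+r,u-r:u+r].mean().round(1))
E
```

```text
[ 506.11019428 -202.32580212  148.06997585] [ 0.31907852  0.95521674 -0.60875037] 22.2
cols, row 180-195 [(222, np.int64(108)), (223, np.int64(99)), (224, np.int64(159)), (225, np.int64(184)), (226, np.int64(184)), (227, np.int64(185)), (228, np.int64(138)), (229, np.int64(145)), (230, np.int64(164)), (231, np.int64(163)), (232, np.int64(163)), (233, np.int64(162)), (234, np.int64(152)), (235, np.int64(152))]
cursor end [(284, np.int64(129)), (285, np.int64(130)), (286, np.int64(130)), (287, np.int64(131)), (288, np.int64(131)), (289, np.int64(133)), (290, np.int64(154)), (291, np.int64(162)), (292, np.int64(163)), (293, np.int64(122)), (294, np.int64(122)), (295, np.int64(137)), (296, np.int64(145)), (297, np.int64(120)), (298, np.int64(96)), (299, np.int64(97)), (300, np.int64(98)), (301, np.int64(98)), (302, np.int64(99)), (303, np.int64(99))]
rows c 240 [177, 184, 184, 184, 181, 171, 162, 159, 150, 135, 140, 164, 164, 154, 142, 151, 153, 154]
rows c 260 [185, 185, 184, 185, 175, 160, 159, 150, 154, 151, 143, 164, 163, 151, 127, 127, 128, 128]
rows c 280 [185, 185, 185, 182, 173, 161, 157, 153, 140, 142, 165, 162, 156, 140, 129, 129, 129, 129]
near edge rows [(235, 206), (245, 206), (255, 195), (265, 198), (275, 195), (285, 205), (290, 205)]
car 4.9
jarA 5.6
tape 4.2
small 6.0
```

```bash
python3 -c "
from h import *
print(ctrl.finish_job())"
```

```text
the job is handed in; nothing more can be done
None
```

I pushed the kit flat against the rail, then along it to the end stop, and pressed it to the rail once more. I then slid the cursor up to its free end and withdrew the arm. I handed the job in after about 22 s of robot time.

**Fit:** Each final push stopped moving while the force rose: 11 N at the rail, 9.4 N at the stop and 10.8 N at the cursor. The last top picture, checked by pixel values only, showed no dark gap at the rail, stop or blade. That picture resolves about 3 mm per pixel, so the forces are the stronger evidence.

**Bystanders:** The car, white-capped jar, tape core and small carton showed only small, uniform pixel differences from the first picture. I did not recheck the plane or the black-capped jar; the planned path stayed clear of both.

**What disagreed:** The open fingertips sat about 40 mm above the reported TCP, well over the 13 mm stated. My first push therefore passed over the lid without touching the kit. I corrected for it by working with the TCP below table height, at -12 to -26 mm. The fingers never touched the table.

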